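# Scrub out a slanted pipette canister

### The arm

A 7-joint arm with a two-finger parallel gripper is mounted at the origin on the work surface. World frame = base frame: x ahead of the robot, y to its left, z up, the work surface at z = 0. Lengths are in m, angles in rad, forces in N, time in s.
With the tool pointing down it reaches from about 0.4 to 0.9 m from the base axis. Payload 5.6 kg.
Tool frame: the origin (TCP) lies on the centre line of the jaws, within the pads' length; the fingertips stand 19 mm ahead of it and the grasp point (between the pads) is the TCP (arm.nose_length is the distance from the TCP to the fingertips, in m); z points along the fingers, y is the line along which they close (so a half turn about z gives the same grasp; the last joint's range is limited). The gripper opens to 92 mm and grips with 3 to 60 N. Pads are 20 mm wide; open, the fingers measure 128 mm over their backs; the gripper's body (75 mm by 189 mm) begins 69 mm behind the grasp point.
Start: joints at [1.06, 0.468, -0.012, 1.603, 0.006, 1.071, -0.056], TCP at [0.293, -0.58, 0.234] pointing down, gripper open.
Joint ranges: [-2.53, 2.53], [-0.31, 2.02], [-1.57, 1.55], [0.28, 2.44], [-1.29, 4.43], [0.15, 1.84], [-2.92, 2.92]. Speed limits (rad/s): [2.57, 2.57, 3.14, 3.14, 3.14, 3.14, 3.14].

### API

Orientations are given as a 3x3 rotation matrix whose columns are the frame's x, y, z axes.
In Python, from cell import arm, vision gives the robot as it stands. Calls block until the motion is done:
- arm.move_to(position, orientation): joint-space move of the TCP to a pose.
- arm.move_linear(position, rotation=None, speed=0.15): straight line of the TCP; rotation=None keeps the orientation; speed is the mean speed in m/s.
- arm.move_j(angles): joint-space move.
- arm.set_gripper(opening, grip_force=None): opening from 0.0 (shut) to 1.0 (fully open); grip_force is the grip in N (None keeps the last); returns when the fingers have stopped.
- arm.hold(seconds).
- arm.solve_ik(position, orientation): joint angles nearest the present ones, or None.
- arm.state(): the state.
- vision.camera(name): name is "scene" or "top"; returns the picture (384x512x3 uint8, red, green, blue); there is no depth.
- vision.calibration(name): a dict with "K" (3x3 intrinsics, pixels), "cam_to_world" (4x4, takes a point from camera to world coordinates). Camera axes: x right, y up, looking along -z (the intrinsics and any distortion apply to the point x, -y, -z); pixel columns grow to the right and rows downward; lengths in m; the calibration is good to about 2 mm. A picture is of the moment at which its call begins. calibration takes no time and is no camera call.
A pose or a line that the arm cannot do raises arm.Unreachable and nothing moves.
- arm.finish_job(): hands the job in; it is judged then, once.
The state is a dict: "t": time; "qpos": joint angles; "dq": joint speeds; "effort": joint torques, N m; "ee_pos": TCP position; "tool_rot": TCP orientation; "wrist_force": force on the tool from outside, world axes, zero at the start; "ft_torque": the same for the moment, N m; "width": opening from 0.0 (shut) to 1.0 (fully open); "grasp_force": force on a finger pad.
Only numpy, scipy, OpenCV 4.12 (cv2) and the standard library are available. Lean on these libraries where they do the work, as an engineer would, in place of code of your own. Each camera call takes 0.05 s, during which the arm holds its last target. There are 200 camera calls.

### The job

Slide the orange shutter fully aside to uncover the steel canister's mouth, then scrub the canister out with the bottle brush: push the brush in until its tip presses gently on the cushion at the bottom, wherever that is, three times in all, drawing it back between presses until at least half of the bristle head is out of the mouth. Then take it out and lay it back on its grey rest, tip end the same way as before, leaving the shutter open and the bottle, jar and tip box where they stand.

Things in the scene. Friction and masses are not known exactly. Their poses are not given: they have to be found in the camera images.
- rack: White drain rack fixed to the bench, base 250 x 110 x 12 mm. Origin: centre under it, at bench level. z up; -x points horizontally to where the canister's mouth looks; +y is the way the shutter opens. Before the mouth stands its frame of 8 mm steel rails: two along y, 43 mm above and below the canister's axis and 9 mm out from the rim, from y = -44 to +126 mm.
- canister: Stainless canister fixed in the rack, leaning: its z axis runs from its closed base to its mouth, rising 35 deg above the horizontal (towards the rack's -x). Outer diameter 66, inner 60, length 150 mm. Origin: centre of the outside of the base. Its y is the rack's y; its x points up, square to the canister.
- mouth (a point): Centre of the canister's mouth (rim plane), axes as the canister's. A red cushion disc closes the canister's bottom, square to its axis, 105 to 130 mm below the mouth: different each time and not measured, so find it by touch. It is firm and does not yield.
- shutter_tab (a point): Point to grip on the shutter's yellow tab. The shutter is an orange plate 78 x 76 x 4 mm before the mouth, 8 mm out from the rim. Its tab, 14 mm wide along the sliding direction (y) and 12 mm thick, sticks up along the canister's x axis (leaning 35 deg from vertical, over the canister) from 39 to 89 mm off the canister's axis; this point is at 73 mm. Axes as the canister's.
- shutter (a joint): Shutter position in m along the rack's +y: 0 mouth covered, 0.078 fully open. Slides with light friction and stays where left.
- rest: Grey brush rest fixed to the bench, base 240 x 70 x 10 mm, with two uprights 14 mm thick, 70 mm behind and 85 mm ahead (along its x) of the seat point. Their notches open upwards, 44 mm wide at the floor, 58 mm at the top; the cheeks reach 63 mm above the bench. Origin: bench level under the seat point. x: along the lying brush, towards its tip.
- rest_seat (a point): Where the brush's origin lies when it is on the rest: 48 mm above the bench. Axes as the rest's.
- brush: Bottle brush, 305 mm long, about 90 g, lying level on the rest. Origin: on its axis, at the place to grip, near its centre of mass; x along it to the tip. Blue handle 18 x 18 mm square from x = -90 to +30 mm; steel stem 8 mm thick to x = 125; white finned head of 44 mm diameter, tapered at both ends, to x = 205; green ball of 18 mm at the tip, ending at x = 215 mm.
- brush_tip (a point): The very end of the brush's green ball, 215 mm from the brush's origin.
- reagent: Glass bottle with red cap, 72 mm diameter, 170 mm tall, standing. Origin: centre of its underside. Leave alone.
- jar: Amber jar with black lid, 72 mm diameter, 110 mm tall, standing. Origin: centre of its underside. Leave alone.
- tipbox: Yellow pipette-tip box 85 x 120 x 50 mm. Origin: centre of its underside. Leave alone.
Mind the look-alikes: they are no part of the job. Leave any purple look-alike of the rest alone.

How it is judged:
On the way, in this order (a step that is already met when the one before it is completed fails the run):
1. the shutter is slid fully open (over 70 mm) (value of joint shutter above 0.07 m), for 0.1 s.
2. press 1: the brush's ball presses on the canister's bottom cushion (over 1.5 N) (contact force between brush_c3 and cushion_c0 above 1.5 N), for 0.04 s.
3. after press 1 the brush is drawn back until its tip is less than 65 mm below the mouth (z of brush_tip in the frame of mouth above -0.065 m), for 0.04 s.
4. press 2: the brush's ball presses on the canister's bottom cushion (over 1.5 N) (contact force between brush_c3 and cushion_c0 above 1.5 N), for 0.04 s.
5. after press 2 the brush is drawn back until its tip is less than 65 mm below the mouth (z of brush_tip in the frame of mouth above -0.065 m), for 0.04 s.
6. press 3: the brush's ball presses on the canister's bottom cushion (over 1.5 N) (contact force between brush_c3 and cushion_c0 above 1.5 N), for 0.04 s.
7. after press 3 the brush is drawn back until its tip is less than 65 mm below the mouth (z of brush_tip in the frame of mouth above -0.065 m), for 0.04 s.
At the end, for the whole second after the job is handed in: Brush still on its rest, tip as at first: origin within 30 mm sideways and 12 mm in height of the seat point, axis within 0.15 rad of the rest's; shutter open over 65 mm; bottle, jar and tip box upright (0.2 rad) and within 30 mm of their starts (value of joint shutter above 0.065 m and horizontal distance between brush and rest_seat below 0.03 m and z of brush in the frame of rest_seat between -0.012 and 0.012 m and x of brush_tip in the frame of rest_seat above 0.15 m and angle between the x axis of brush and the x axis of rest, either way round below 0.15 rad and linear speed of brush below 0.02 m/s and distance of each of reagent, jar, tipbox from where it was at the start of the episode below 0.03 m and angle between each of reagent, jar, tipbox's own z axis and vertical below 0.2 rad); the robot touches nothing.
It fails at once if the brush is pushed on the canister with more than 45 N (contact force between brush and canister above 45 N).
It fails at once if the bottle, the jar or the tip box is shifted by more than 30 mm (distance of any of reagent, jar, tipbox from where it was at the start of the episode above 0.03 m).
It also fails if it takes over 67 s, if anything falls off the work surface, if the arm or the gripper's body presses on something with over 40 N, if the wrist force passes 120 N, or if a joint passes its speed limit or range.

## Working session

There is one attempt and no reset: what is moved stays moved. The work goes in short steps, each a Python script; the robot and the scene stay as the last script left them, time stands still between calls to the robot, and variables do not carry over. Pictures are saved under pics/ and viewed, at most 10 in all, crops included, and the job is handed in when it is done.

```bash
mkdir -p pics; ls
python3 - <<'E'
from cell import arm, vision
import cv2,numpy as np
for n in("scene","top"):
    im=vision.camera(n); cv2.imwrite(f"pics/{n}0.png",im[:,:,::-1])
    c=vision.calibration(n); print(n,{k:(np.round(v,4).tolist() if hasattr(v,'shape') else v) for k,v in c.items()})
s=arm.state();print(s["t"],s["ee_pos"],s["tool_rot"],arm.nose_length)
E
```

```text
pics
scene {'K': [[400.0877, 0.0, 259.3251], [0.0, 400.0877, 192.3648], [0.0, 0.0, 1.0]], 'cam_to_world': [[0.5025, -0.6673, 0.5497, 1.0536], [0.8646, 0.39, -0.3169, -0.3659], [-0.0029, 0.6345, 0.7729, 0.9604], [0.0, 0.0, 0.0, 1.0]]}
top {'K': [[410.9357, 0.0, 257.5136], [0.0, 410.9357, 179.8893], [0.0, 0.0, 1.0]], 'cam_to_world': [[0.0104, 0.9968, -0.0797, 0.3516], [-0.9999, 0.0106, 0.0029, -0.0337], [0.0037, 0.0796, 0.9968, 1.5053], [0.0, 0.0, 0.0, 1.0]]}
0.1 [ 0.29280601 -0.57976087  0.23271403] [[ 8.92605045e-01  4.50838698e-01 -8.37808910e-04]
 [ 4.50839460e-01 -8.92603963e-01  1.39506857e-03]
 [-1.18880657e-04 -1.62296256e-03 -9.99998676e-01]] 0.019
```

View pics/scene0.png

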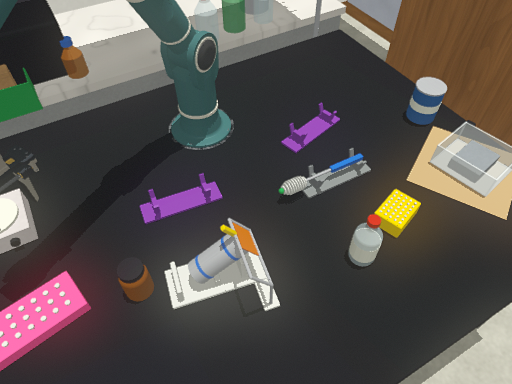

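View pics/top0.png

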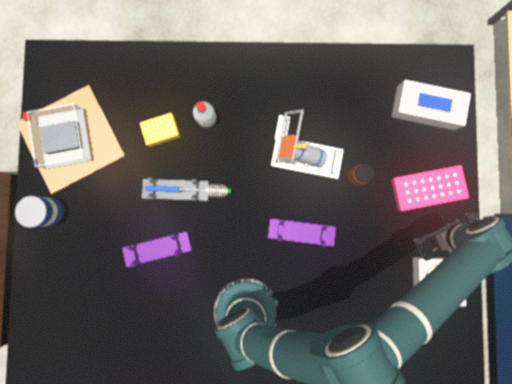

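The top view shows the grey rest with the brush (handle 150,188 → tip 230,191) and the rack at (307,155), its mouth and shutter at (288,147). The purple rests at (157,249) and (302,232) are look-alikes: the one meant is grey and carries the brush. Next I'll measure and take a crop to confirm.

```bash
cat > h.py <<'E'
import cv2,numpy as np
from cell import arm,vision
C={n:vision.calibration(n) for n in("scene","top")}
def ray(n,p):
    K=C[n]["K"];T=C[n]["cam_to_world"];d=np.linalg.inv(K)@[p[0],p[1],1]
    d=T[:3,:3]@(d*[1,-1,-1]);return T[:3,3],d/np.linalg.norm(d)
def onz(n,p,z):
    o,d=ray(n,p);return o+d*(z-o[2])/d[2]
def tri(a,b):
    o1,d1=ray("scene",a);o2,d2=ray("top",b)
    s=np.linalg.lstsq(np.c_[d1,-d2],o2-o1,rcond=None)[0]
    p,q=o1+s[0]*d1,o2+s[1]*d2;return (p+q)/2,np.linalg.norm(p-q)
def proj(n,P):
    T=C[n]["cam_to_world"];c=T[:3,:3].T@(np.asarray(P)-T[:3,3])*[1,-1,-1];c=C[n]["K"]@c;return c[:2]/c[2]
def mask(im,lo,hi,roi):
    h=cv2.cvtColor(im,cv2.COLOR_RGB2HSV);m=cv2.inRange(h,np.array(lo),np.array(hi))
    r=np.zeros_like(m);x0,y0,x1,y1=roi;r[y0:y1,x0:x1]=m[y0:y1,x0:x1];return r
E
python3 - <<'E'
from h import *
im={n:cv2.imread(f"pics/{n}0.png")[:,:,::-1].copy() for n in C}
R={"top":{"brush":(135,170,240,210),"rack":(265,100,350,185)},"scene":{"brush":(270,145,375,200),"rack":(160,215,285,312)}}
cols={"orange":((5,150,90),(16,255,255),"rack"),"yellow":((22,150,100),(35,255,255),"rack"),"blue":((100,140,80),(118,255,255),"brush"),"green":((45,100,50),(85,255,255),"brush"),"white":((0,0,170),(180,45,255),"rack"),"whitehead":((0,0,150),(180,45,255),"brush")}
for k,(lo,hi,r) in cols.items():
    cen={}
    for n in C:
        m=mask(im[n],lo,hi,R[n][r]); ys,xs=np.nonzero(m)
        if len(xs)<1: print(k,n,"none");continue
        cnt=np.c_[xs,ys].astype(np.float32);cen[n]=cnt.mean(0)
        print(k,n,len(xs),cen[n].round(1),cv2.boxPoints(cv2.minAreaRect(cnt)).round(1).tolist())
    if len(cen)==2: p,e=tri(cen["scene"],cen["top"]);print("   ->",p.round(4),round(e,4))
a=cv2.resize(im["top"][95:215,135:355],None,fx=3.6,fy=3.6,interpolation=cv2.INTER_CUBIC)
cv2.imwrite("pics/topcrop.png",a[:,:,::-1])
b=cv2.resize(im["scene"][140:315,155:385],None,fx=3.4,fy=3.4,interpolation=cv2.INTER_CUBIC)
cv2.imwrite("pics/scenecrop.png",b[:,:,::-1])
E
```

```text
orange scene 333 [245.  238.9] [[232.10000610351562, 223.3000030517578], [243.5, 218.8000030517578], [257.5, 253.8000030517578], [246.10000610351562, 258.29998779296875]]
orange top 239 [287.  145.6] [[279.0, 155.8000030517578], [283.6000061035156, 132.89999389648438], [295.20001220703125, 135.1999969482422], [290.6000061035156, 158.10000610351562]]
   -> [ 0.5779 -0.1341  0.14  ] 0.0031
yellow scene 102 [227.5 230.1] [[218.8000030517578, 229.1999969482422], [221.89999389648438, 223.39999389648438], [236.8000030517578, 231.5], [233.60000610351562, 237.3000030517578]]
yellow top none
blue scene 245 [346.2 162. ] [[328.3999938964844, 165.6999969482422], [361.1000061035156, 151.6999969482422], [364.0, 158.39999389648438], [331.29998779296875, 172.39999389648438]]
blue top 92 [161.6 188.4] [[146.0, 186.0], [177.0, 186.0], [177.0, 190.0], [146.0, 190.0]]
   -> [0.4353 0.3036 0.0486] 0.0041
green scene 28 [280.8 190.5] [[277.5, 190.5], [281.0, 187.0], [284.5, 190.5], [281.0, 194.0]]
green top 17 [229.1 190.8] [[228.0, 193.0], [228.0, 188.0], [231.0, 188.0], [231.0, 193.0]]
   -> [0.4293 0.0646 0.0477] 0.0048
white scene 2856 [217.2 274.9] [[149.89999389648438, 249.6999969482422], [243.6999969482422, 212.10000610351562], [280.6000061035156, 304.3999938964844], [186.8000030517578, 341.8999938964844]]
white top 1925 [306.8 153.5] [[268.6000061035156, 165.39999389648438], [280.0, 105.80000305175781], [349.5, 119.0999984741211], [338.1000061035156, 178.8000030517578]]
   -> [ 0.5692 -0.2155  0.0201] 0.0023
whitehead scene 810 [321.2 180.2] [[278.0, 180.3000030517578], [358.8999938964844, 144.1999969482422], [370.1000061035156, 169.1999969482422], [289.20001220703125, 205.3000030517578]]
whitehead top 1081 [184.8 189.6] [[141.6999969482422, 197.8000030517578], [142.39999389648438, 178.5], [227.39999389648438, 181.60000610351562], [226.6999969482422, 200.89999389648438]]
   -> [0.4311 0.2239 0.0045] 0.0078
```

View pics/topcrop.png

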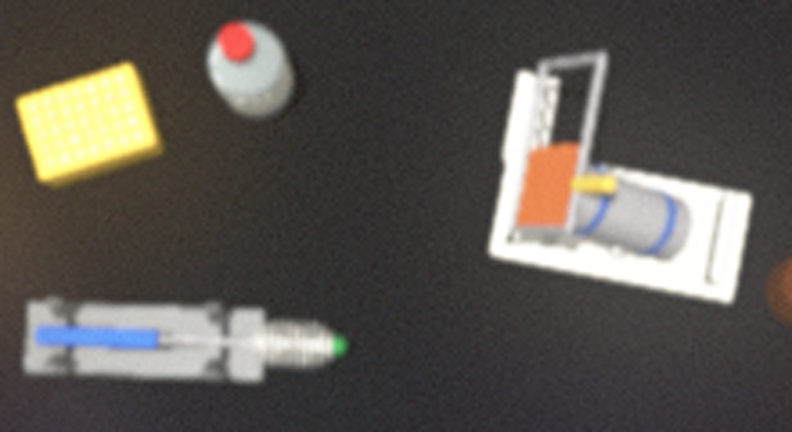

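View pics/scenecrop.png

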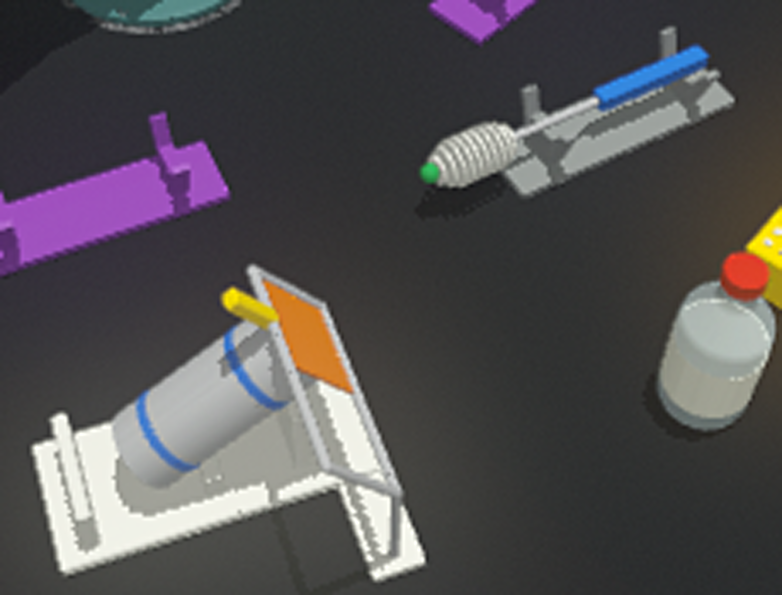

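The crops confirm the grey rest with the brush, its tip at scene (280,190). In the rack the tab tip is at scene (222,228) and top (306,146), and the shutter is closed. I'll solve the rack pose and mouth from known corner points by least squares, then the brush pose.

```bash
cat > fit.py <<'E'
from h import *
from scipy.optimize import least_squares
c,s=np.cos(np.radians(35)),np.sin(np.radians(35))
def T(p):  # canister/mouth rotation & positions
    x,y,yaw,mx,mz=p
    R=np.array([[np.cos(yaw),-np.sin(yaw),0],[np.sin(yaw),np.cos(yaw),0],[0,0,1]])
    M=R@np.array([[s,0,-c],[0,1,0],[c,0,s]])   # mouth axes: x up/over canister, y, z out
    return R,np.array([x,y,0]),M,np.array([x,y,0])+R@[mx,0,mz]
t=lambda u,v:(135+u/3.6,95+v/3.6); q=lambda u,v:(155+u/3.4,140+v/3.4)
obs=[("top","r",(-.125,-.055,.0),t(490,257)),("top","r",(.125,-.055,.006),t(733,302)),("top","r",(.125,.055,.012),t(752,193)),
("scene","r",(.125,-.055,.012),q(33,447)),("scene","r",(.125,.055,.0),q(65,573)),
("top","m",(.043,.126,.009),t(603,57)),("top","m",(-.043,.126,.009),t(543,66)),
("scene","m",(.043,-.044,.009),q(252,270)),("scene","m",(.043,.126,.009),q(326,467)),("scene","m",(-.043,.126,.009),q(396,490)),("scene","m",(-.043,-.044,.009),q(325,305)),
("scene","m",(.089,0,.008),q(229,299)),("top","m",(.089,0,.008),t(614,184)),
("top","m",(-.039,.039,.010),t(530,147)),("top","m",(-.039,-.039,.010),t(518,222))]
def res(p):
    R,o,M,m=T(p)
    return np.concatenate([proj(n,(o+R@X) if f=="r" else (m+M@X))-px for n,f,X,px in obs])
if __name__=="__main__":
    r=least_squares(res,[.56,-.21,-1.7,-.06,.12],loss="soft_l1",f_scale=1)
    print(r.x.round(4));[print(o[:3],e.round(1)) for o,e in zip(obs,res(r.x).reshape(-1,2))]
    R,o,M,m=T(r.x);print("mouth",m.round(4),"z axis",M[:,2].round(3),"tab",(m+M@[.073,0,.008]).round(4))
    np.save("rack.npy",r.x)
    # brush: handle ends & tip in both views (crop pixels)
    tip,e=tri(q(428,173),t(341,346));print("ball",tip.round(4),e)   # ball centre ~ x=206
    hb=onz("top",t(38,336),.057);hf=onz("top",t(157,339),.057);print("handle back,front",hb.round(4),hf.round(4))
    sb=onz("scene",q(703,52),.055);sf=onz("scene",q(600,97),.055);print("scene h",sb.round(4),sf.round(4))
    # rest base corners top view, z=.01
    for u in [(25,302),(24,372),(264,308),(262,382)]:print("rest",onz("top",t(*u),.01).round(4))
E
python3 fit.py
```

```text
[ 0.5581 -0.2175 -1.7522 -0.0783  0.1314]
('top', 'r', (-0.125, -0.055, 0.0)) [-0.8 -1.1]
('top', 'r', (0.125, -0.055, 0.006)) [-1.2 -0.9]
('top', 'r', (0.125, 0.055, 0.012)) [-0.9 -0. ]
('scene', 'r', (0.125, -0.055, 0.012)) [-1.4 -1.2]
('scene', 'r', (0.125, 0.055, 0.0)) [-1.4  1.1]
('top', 'm', (0.043, 0.126, 0.009)) [-1.  -1.4]
('top', 'm', (-0.043, 0.126, 0.009)) [-0.5 -1.5]
('scene', 'm', (0.043, -0.044, 0.009)) [-1.2 -0.7]
('scene', 'm', (0.043, 0.126, 0.009)) [-0.1  1.5]
('scene', 'm', (-0.043, 0.126, 0.009)) [-0.   2.3]
('scene', 'm', (-0.043, -0.044, 0.009)) [-2.6 -0.3]
('scene', 'm', (0.089, 0, 0.008)) [-1.3 -0.6]
('top', 'm', (0.089, 0, 0.008)) [-1.6  0.2]
('top', 'm', (-0.039, 0.039, 0.01)) [-1.1  0.2]
('top', 'm', (-0.039, -0.039, 0.01)) [-2.   1.4]
mouth [ 0.5722 -0.1406  0.1314] z axis [0.148 0.806 0.574] tab [ 0.5658 -0.1753  0.1958]
ball [0.429  0.0637 0.046 ] 0.007418606169500301
handle back,front [0.4333 0.3566 0.057 ] [0.4316 0.24   0.057 ]
scene h [0.442  0.3616 0.055 ] [0.4396 0.2446 0.055 ]
rest [0.4703 0.3835 0.01  ]
rest [0.3994 0.3822 0.01  ]
rest [0.4668 0.1414 0.01  ]
rest [0.3919 0.1419 0.01  ]
```

```bash
cat > fit2.py <<'E'
import fit; from fit import *
H=.36
for i,o in enumerate(obs): obs[i]=o[:3]+((o[3][0]-H,o[3][1]-H),)
tt=lambda u,v:np.array(t(u,v))-H; qq=lambda u,v:np.array(q(u,v))-H
bo=[("top",(-.09,0,.009),tt(38,336)),("top",(.03,0,.009),tt(157,339)),("top",(.206,0,0),tt(340,346)),
("scene",(-.09,0,.0),qq(706,54)),("scene",(.03,0,.0),qq(598,98)),("scene",(.206,0,0),qq(429,173))]
C0={n:C[n]["cam_to_world"].copy() for n in C}
def full(p):
    for i,n in enumerate(C): C[n]["cam_to_world"]=C0[n].copy();C[n]["cam_to_world"][:3,3]+=p[8+3*i:11+3*i]
    x,y,a=p[5:8];B=np.array([[np.cos(a),-np.sin(a),0],[np.sin(a),np.cos(a),0],[0,0,1]])
    rb=np.concatenate([proj(n,np.array([x,y,.048])+B@X)-px for n,X,px in bo])
    return np.concatenate([fit.res(p[:5]),rb,p[8:]/.002])
r=least_squares(full,list(np.load("rack.npy"))+[.435,.27,-1.58]+[0]*6,loss="soft_l1",f_scale=1.5)
print(r.x.round(4));np.save("all.npy",r.x)
f=full(r.x);print(f[:30].reshape(-1,2).round(1).tolist());print(f[30:42].reshape(-1,2).round(1).tolist())
R,o,M,m=T(r.x[:5]);print("mouth",m.round(4))
tab=m+M@[.073,0,.008]
for sg in(1,-1):
    Rt=np.c_[np.cross(sg*M[:,1],-M[:,0]),sg*M[:,1],-M[:,0]]
    for nm,P in dict(pre=tab+M[:,0]*.06,tab=tab,opn=tab+M[:,1]*.078,far=m+M[:,2]*.26,ins=m+M[:,2]*.085).items():
        j=arm.solve_ik(P,Rt);print(sg,nm,P.round(3),None if j is None else np.round(j,2))
    b=r.x[5:8];d=np.array([np.cos(b[2]),np.sin(b[2]),0]);z=np.array([0,0,-1.]);y=sg*np.cross([0,0,1],d)
    Rb=np.c_[np.cross(y,z),y,z];j=arm.solve_ik([b[0],b[1],.048],Rb);print("brush",None if j is None else np.round(j,2),Rb[:,0].round(2))
E
python3 fit2.py
```

```text
[ 5.5770e-01 -2.1730e-01 -1.7506e+00 -7.7500e-02  1.3190e-01  4.3440e-01
  2.7250e-01 -1.5969e+00 -2.0000e-04 -2.2000e-03  1.0000e-04  2.0000e-04
  2.2000e-03  1.0000e-04]
[[0.1, -0.6], [-0.3, -0.4], [-0.1, 0.4], [-0.2, -1.2], [-0.1, 1.0], [0.1, -0.8], [0.5, -0.9], [-0.3, -0.8], [1.0, 1.2], [0.9, 2.1], [-1.8, -0.5], [-0.3, -0.7], [-0.4, 0.8], [0.0, 0.8], [-0.8, 2.0]]
[[-0.7, -0.6], [0.3, -0.2], [-0.5, -0.2], [-1.2, 0.0], [-0.4, 0.4], [0.4, -0.6]]
mouth [ 0.5716 -0.141   0.1319]
1 pre [ 0.559 -0.21   0.245] [ 0.93  0.58 -0.5   1.61 -0.34  1.23  0.44]
1 tab [ 0.565 -0.176  0.196] [ 0.9   0.62 -0.52  1.68 -0.33  1.1   0.44]
1 opn [ 0.642 -0.19   0.196] [ 0.81  0.73 -0.49  1.48 -0.3   1.16  0.37]
1 far [0.61  0.069 0.281] [ 0.65  0.47 -0.69  1.73 -0.37  0.97  0.05]
1 ins [ 0.584 -0.073  0.181] [ 0.81  0.61 -0.6   1.77 -0.35  0.95  0.33]
brush [ 0.09  0.76 -0.92  2.01  0.85  0.82 -1.37] [0.03 1.   0.  ]
-1 pre [ 0.559 -0.21   0.245] [ 0.4   0.52  0.25  1.65 -0.68  1.36 -2.41]
-1 tab [ 0.565 -0.176  0.196] [ 0.37  0.55  0.22  1.72 -0.72  1.25 -2.39]
-1 opn [ 0.642 -0.19   0.196] [ 0.34  0.67  0.23  1.52 -0.74  1.31 -2.46]
-1 far [0.61  0.069 0.281] [ 0.08  0.37  0.05  1.77 -0.72  1.09 -2.81]
-1 ins [ 0.584 -0.073  0.181] [ 0.26  0.52  0.14  1.81 -0.76  1.11 -2.48]
brush [ 0.3   1.1  -1.34  2.    1.22  1.18  1.54] [-0.03 -1.   -0.  ]
```

```bash
cat >> h.py <<'E'
P=np.load("all.npy") if __import__("os").path.exists("all.npy") else None
def setup():
    from fit import T
    for i,n in enumerate(C): C[n]["cam_to_world"][:3,3]+=P[8+3*i:11+3*i]
    R,o,M,m=T(P[:5]); return M,m,np.c_[M[:,2],M[:,1],-M[:,0]]
def shot(k):
    for n in C: cv2.imwrite(f"pics/{n}{k}.png",vision.camera(n)[:,:,::-1])
def crop(k,n,roi,f,marks=()):
    im=cv2.imread(f"pics/{n}{k}.png");x0,y0,x1,y1=roi
    a=cv2.resize(im[y0:y1,x0:x1],None,fx=f,fy=f,interpolation=cv2.INTER_CUBIC)
    for X in marks:
        p=(proj(n,X)-[x0,y0]+.5)*f-.5;cv2.drawMarker(a,tuple(int(v) for v in p.round()),(255,0,255),0,9,1)
    return a
def side(a,b,name):
    h=max(a.shape[0],b.shape[0]);pad=lambda i:cv2.copyMakeBorder(i,0,h-i.shape[0],0,0,0)
    o=np.hstack([pad(a),pad(b)]);print(o.shape);cv2.imwrite(name,o)
E
python3 - <<'E'
from h import *
M,m,Rt=setup();tab=m+M@[.073,0,.008]
arm.move_to(tab+M[:,0]*.065,Rt);arm.set_gripper(.6);s=arm.state();print(s["t"],s["ee_pos"],s["wrist_force"])
shot(1)
mk=[arm.state()["ee_pos"],tab,m]
side(crop(1,"scene",(185,170,285,310),4,mk),crop(1,"top",(260,95,350,185),4,mk),"pics/c1.png")
E
```

```text
2.4583 [ 0.5585828  -0.21243483  0.24950028] [ 0.20319958 -0.56857713 -0.17513641]
(560, 760, 3)
```

View pics/c1.png

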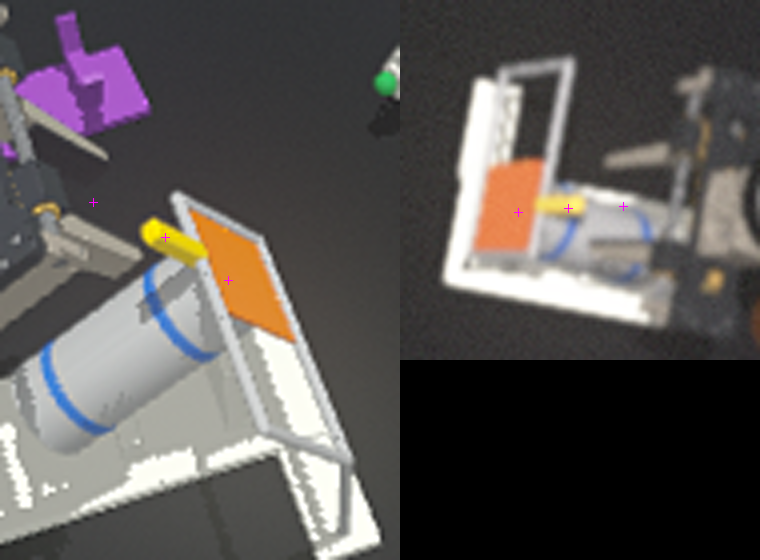

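The marks agree: the tab point sits on the yellow tab and the TCP lies between the fingers. I'll grip the tab and slide the shutter.

Run:
```python
from h import *
M,m,Rt=setup();tab=m+M@[.073,0,.008]
def st(k): s=arm.state();print(k,round(s["t"],2),s["ee_pos"].round(4),s["wrist_force"].round(1),round(s["width"],3),s["grasp_force"])
arm.move_linear(tab,speed=.1);st("at")
arm.set_gripper(0,grip_force=10);st("grip")
p=arm.state()["ee_pos"]
arm.move_linear(p+M[:,1]*.079,speed=.06);st("slid")
arm.set_gripper(.5);arm.move_linear(arm.state()["ee_pos"]+M[:,0]*.07,speed=.2);st("out")
shot(2)
mk=[m,m+M@[0,0.03,0],m+M@[0,-.03,0],m+M@[.03,0,0],m+M@[-.03,0,0]]
side(crop(2,"scene",(185,170,285,310),4,mk),crop(2,"top",(260,95,350,185),4,mk),"pics/c2.png")
```

```text
at 3.36 [ 0.5655 -0.1763  0.1966] [-0.2 -0.1  0.1] 0.6 0.0
grip 4.05 [ 0.5666 -0.1762  0.1965] [ 5.  -0.4 -2.1] 0.152 9.996859654784203
slid 5.54 [ 0.6435 -0.1905  0.1964] [-4.1 -3.6  3.2] 0.155 10.001986920833588
out 6.67 [ 0.6369 -0.2294  0.2534] [-0.   0.5 -0.6] 0.501 0.0
(560, 760, 3)
```

View pics/c2.png

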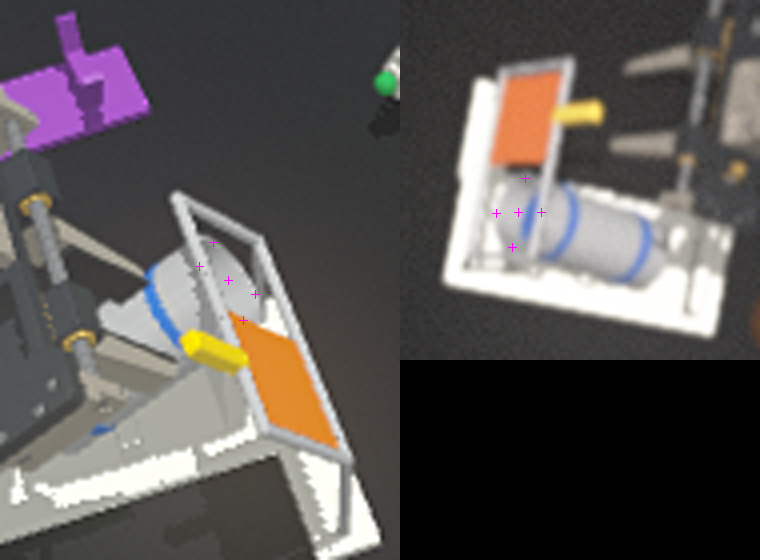

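The shutter is open (orange at top crop (530,118), tab (580,112)) and the mouth marks sit on the rim. Next, pick up the brush.

Run:
```python
from h import *
M,m,Rt=setup();print("bottle",onz("top",(200.5,106.7),.17).round(3))
def st(k): s=arm.state();print(k,round(s["t"],2),s["ee_pos"].round(4),s["wrist_force"].round(1),round(s["width"],3),s["grasp_force"])
b=P[5:8];d=np.array([np.cos(b[2]),np.sin(b[2]),0]);Rb=np.c_[-d,np.cross([0,0,1],d),[0,0,-1.]]
o=np.array([b[0],b[1],.048])
arm.move_to(o+[0,0,.17],Rb);st("above")
arm.move_linear(o,speed=.12);st("at")
arm.set_gripper(0,grip_force=35);st("grip")
arm.move_linear(o+[0,0,.17],speed=.15);st("up")
arm.move_to(m+M[:,2]*.285,Rt);st("far")
shot(3)
mk=[m]+[m+M[:,2]*k for k in(.07,.09,.16,.25)]
side(crop(3,"scene",(195,140,335,280),3,mk),crop(3,"top",(200,95,315,185),3,mk),"pics/c3.png")
```

```text
bottle [0.699 0.156 0.17 ]
above 8.73 [0.4353 0.2717 0.2179] [ 0.8  0.4 -0.1] 0.499 0.0
at 10.3 [0.4349 0.2728 0.0486] [ 0.6 -0.2  0.7] 0.502 0.0
grip 10.83 [0.4346 0.2725 0.0481] [ 0.4 -0.5  0.9] 0.188 34.99806582927704
up 12.12 [0.434  0.2721 0.2172] [-0.  -0.9  0.3] 0.193 34.99764919281006
far 13.16 [0.612  0.0909 0.295 ] [ 0.1  1.7 -0.5] 0.196 34.99773859977722
(420, 765, 3)
```

View pics/c3.png

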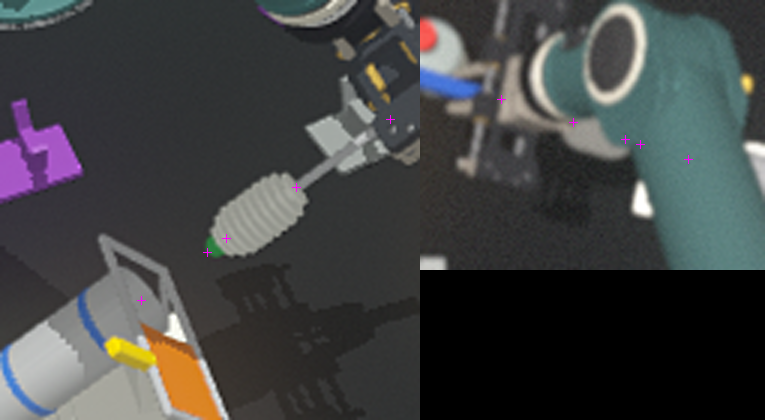

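The brush points at the mouth (ball at scene crop (214,246)), within about 1 px of the expected axis. Inserting, with force feedback.

```bash
cat >> h.py <<'E'
def dev(M,m):
    s=arm.state();return (M.T@(s["ee_pos"]-m)*1000).round(1),(M.T@s["wrist_force"]).round(1),round(s["t"],2)
E
python3 - <<'E'
from h import *
M,m,Rt=setup();go=lambda z,v:arm.move_linear(m+M[:,2]*z,rotation=Rt,speed=v)
arm.hold(.2);print("far",*dev(M,m))
for z in(.23,.20,.17,.14,.125):
    go(z,.1);print(z,*dev(M,m))
    if np.abs(M.T@arm.state()["wrist_force"]).max()>8: print("contact");break
E
```

```text
far [ -0.9  -0.9 286.5] [-0.7  0.4 -0. ] 13.46
0.23 [1.000e-01 0.000e+00 2.302e+02] [-0.9  0.6 -1.1] 14.16
0.2 [  0.    0.  199.2] [-0.8 -0.6  0.2] 14.61
0.17 [  0.    0.  169.2] [0.4 0.1 0. ] 15.06
0.14 [ -0.   -0.  139.3] [-0.6  0.9 -0.1] 15.51
0.125 [  0.  -0. 124.] [-0.9 -0.8 -0.1] 15.81
```

Run:
```python
from h import *
M,m,Rt=setup();go=lambda z,v:arm.move_linear(m+M[:,2]*z,rotation=Rt,speed=v)
z=.118
while z>.075:
    go(z,.02);arm.hold(.05);a=dev(M,m)
    if a[1][2]>3 or np.abs(a[1]).max()>12: break
    z-=.002
print("stop",z,*a)
arm.hold(.15);print(*dev(M,m))
```

```text
stop 0.08999999999999997 [-0.2  0.  91.8] [0.2 0.3 6.9] 20.56
[-0.2 -0.  91.8] [-0.4 -0.5  6.5] 20.71
```

Contact at 6.7 N with the tip about 123 mm deep, within the cushion's range. Presses 2 and 3 follow.

Run:
```python
from h import *
M,m,Rt=setup();go=lambda z,v:arm.move_linear(m+M[:,2]*z,rotation=Rt,speed=v)
go(.175,.12);arm.hold(.1);print("back",*dev(M,m))
for k in(2,3):
    go(.1,.12);z=.092
    while z>.082:
        go(z,.03);arm.hold(.1);a=dev(M,m)
        if a[1][2]>4.5:break
        z-=.0015
    print("press",k,round(z,4),*a);arm.hold(.1)
    go(.175,.12);arm.hold(.1);print("back",*dev(M,m))
go(.285,.15);print(*dev(M,m))
shot(4)
mk=[m]+[m+M[:,2]*k for k in(.07,.16,.25)]
side(crop(4,"scene",(195,140,375,280),2.5,mk),crop(4,"top",(135,95,260,215),2.5,mk),"pics/c4.png")
```

```text
back [  0.    0.  173.7] [-0.5  0.8 -0.4] 21.67
press 2 0.0905 [-0.2  0.  91.8] [-0.3  0.8  5.3] 23.31
back [  0.    0.  173.7] [-1.1 -0.6 -1.1] 24.37
press 3 0.089 [-0.3  0.  91.7] [-0.2  0.   8.6] 26.36
back [  0.    0.  173.7] [-1.2  0.3 -0.4] 27.43
[-0.000e+00  1.000e-01  2.836e+02] [-0.2  0.  -0.6] 28.31
(350, 762, 3)
```

View pics/c4.png

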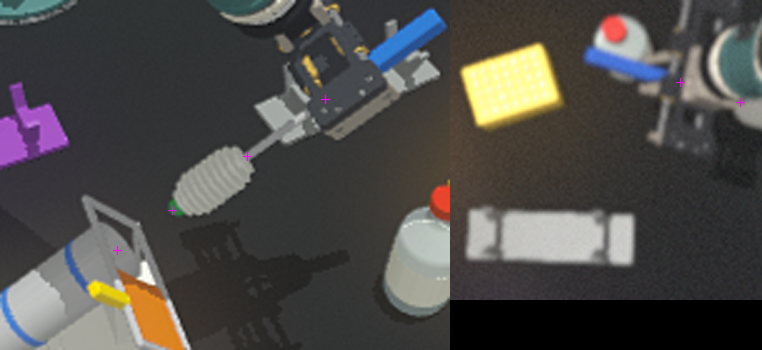

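All three presses are done and the brush hasn't slipped in the grip. Laying it back on the rest.

Run:
```python
from h import *
M,m,Rt=setup();print("seat est",onz("top",(171.9,190),.035).round(4))
def st(k): s=arm.state();print(k,round(s["t"],2),s["ee_pos"].round(4),s["wrist_force"].round(1),round(s["width"],3),s["grasp_force"])
b=P[5:8];d=np.array([np.cos(b[2]),np.sin(b[2]),0]);Rb=np.c_[-d,np.cross([0,0,1],d),[0,0,-1.]]
o=np.array([b[0],b[1],.048])
arm.move_to(o+[0,0,.17],Rb);arm.hold(.2);st("above")
arm.move_linear(o+[0,0,.03],rotation=Rb,speed=.12);st("near")
arm.move_linear(o+[0,0,.0005],rotation=Rb,speed=.04);arm.hold(.3);st("down")
arm.set_gripper(.5);arm.hold(.2)
arm.move_linear(o+[0,0,.17],speed=.12);st("up")
arm.move_to([.30,-.2,.35],Rb);st("away")
shot(5)
mk=[o,o+d*.215]
side(crop(5,"scene",(180,140,375,310),2.2,mk),crop(5,"top",(135,95,350,215),1.7,mk),"pics/c5.png")
```

```text
seat est [0.4297 0.2704 0.035 ]
above 29.65 [0.4357 0.2711 0.2178] [-0.2 -0.6 -0.9] 0.195 34.997559785842896
near 30.97 [0.4349 0.2729 0.0787] [-0.1 -0.6 -0.7] 0.195 34.99746859073639
down 32.16 [0.4345 0.2726 0.0485] [ 0.2 -1.1 -1.1] 0.192 34.997520446777344
up 34.5 [0.4341 0.2723 0.2173] [ 0.4 -0.1  0.9] 0.502 0.0
away 36.34 [ 0.3004 -0.1995  0.3498] [-0.5  0.5  1.3] 0.5 0.0
(374, 795, 3)
```

View pics/c5.png

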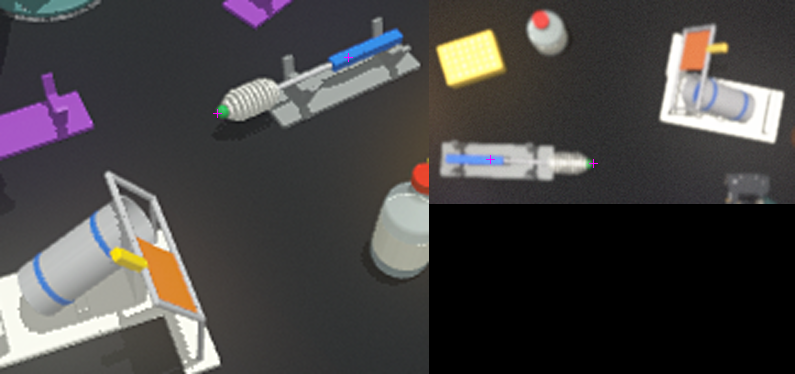

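The brush lies on the grey rest with its tip the original way (ball at scene crop (222,110)). The shutter is open, the bottle and box haven't moved, and the arm is clear.

```bash
python3 -c "
from cell import arm;print(arm.finish_job())"
```

```text
the job is handed in; nothing more can be done
None
```

I opened the shutter, scrubbed the canister with three presses of 5–9 N (cushion about 123 mm below the mouth), laid the brush back on the grey rest with its tip the original way, and handed the job in at about 36 s; no verdict came back.

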